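# Open the damper behind the spark guard with the bent rod

## Robot

A 6-joint arm with a two-finger parallel gripper is mounted at the origin on the work surface. World frame = base frame: x ahead of the robot, y to its left, z up, the work surface at z = 0. Lengths are in mm, angles in degrees, forces in N, time in s.
With the tool pointing down it reaches from about 300 to 850 mm from the base axis. Payload 4.2 kg.
Tool frame: the origin (TCP) lies at the very end of the fingers, on their centre line; the grasp point (between the pads) lies 19 mm behind it; z points along the fingers, y is the direction in which the jaws open and shut (so a half turn about z gives the same grasp; the last joint's range is limited). The gripper opens to 91 mm and grips with 3 to 60 N. Pads are 32 mm wide; open, the fingers measure 118 mm over their backs; the gripper's body (76 mm by 178 mm) begins 60 mm behind the grasp point.
Start: joints at [73.912, 18.312, 89.639, -0, 72.044, -1.146], TCP at [148.267, 555.572, 213.976] pointing down, gripper open.
Joint ranges: [-177.97, 177.97], [-48.28, 115.42], [12.27, 149.76], [-77.06, 257.06], [2.81, 150.46], [-146.56, 146.56]. Speed limits (degrees/s): [147.25, 147.25, 180, 180, 180, 180].

## Interface

Orientations are given as [roll, pitch, yaw] about the fixed x, y, z axes, in that order (R = Rz(yaw) Ry(pitch) Rx(roll)).
In Python, from workcell import monitor, eyes, job gives the robot as it stands.
- The arm moves only by the tool move_arm, never from a script. Its argument "increments" is a list that holds one entry, the list of rows, each a list of 7 numbers: the opening, from 0 (shut) to 1 (fully open), then the shift along the tool's x, y, z in cm, then the turn, a rotation vector about the tool's x, y, z in rad. In form: [[[jaw, x, y, z, ax, ay, az], ...]]. A call has 1 to 12 rows; each row shifts and turns the pose as measured when the row begins, along the tool's axes as they then stand; what a row does not reach is not made up. A row lasts 1/8 s, in which the tool goes at most 62.5 mm and 10.7 degrees, less where a joint would pass 70% of its speed; a pose out of reach is approached as far as the arm can. A call is refused whole if a number of a shift passes 6.25 or a number of a turn 0.188, either way. A call with a gripper value outside its range is refused whole. The fingers move at their own pace and stop on an object; "force" is the grip in N (left out, the last holds). Time passes only in rows, so rows that do not move let the fingers close. It gives the time, the measured TCP pose, the force and the opening at its end, in the units of the state.
- monitor.state(): the state, without advancing time (a new reading comes with each control period).
- eyes.grab_frame(name): name is "scene" or "side" or "wrist"; returns a dict with "color" (400x640x3 uint8, red, green, blue), "z_map" (400x640 float32, mm along the optical axis (not along the pixel's ray), 0 where there is no reading), "camera_matrix" (3x3 intrinsics, pixels), "dist_coeffs" ([k1, k2, p1, p2, k3] as OpenCV has them; the pictures are not rectified), "rvec" (rotation vector, rad) and "tvec" (3), from world to camera coordinates, as OpenCV has them. Camera axes: x right, y down, z forward; pixel columns grow to the right and rows downward; lengths in mm; the calibration is good to about 2 mm. A picture is of the moment at which its call begins.
- job.job_done(): hands the job in, once; it reports no verdict.
The state is a dict: "time_s": time; "qpos": joint angles; "qvel": joint speeds; "effort": joint torques, N m; "ee_pos": TCP position; "ee_rot": TCP orientation; "force": force on the tool from outside, world axes, zero at the start; "torque": the same for the moment, N m; "gripper_width": finger opening in mm.
Only numpy, scipy, OpenCV 4.12 (cv2) and the standard library are available. Lean on these libraries where they do the work, as an engineer would, in place of code of your own. Each camera call takes 0.05 s, during which the arm holds its last target. There are 200 camera calls.

## Task

Lift the bent rod out of its forked rest, reach over the spark guard with it and hook its bent end behind the wide paddle lever, then pull the lever fully home against its stop and keep a steady pull of about 10 N on it there for a good second so that the seal seats, gently: never above 18 N on the lever. Then unhook, leaving the lever home, and hang the rod back in its rest the way it was. Work the lever only with the rod, do not lean on the guard, and leave the ball-knob lever and the other things on the table where they are.

Things in the scene. Friction and masses are not known exactly. Their poses are not given: they have to be found in the camera images.
- guard: sheet-steel spark guard fixed to the table: an upright sheet 300 mm wide, 4 mm thick, 120 mm tall. Origin at table height in the middle of the sheet; its x axis points level through the sheet, away from the robot, its y axis along the sheet, z up. The two slide units stand behind it (+x) on its 4 mm base plate and face the same way.
- damper: the damper's slide unit, left or right of the two: fixed grey block 150 x 74 x 46 mm with the paddle lever on top. Origin under the block, 4 mm above the table; x away from the guard. Towards the guard the lever meets a firm end stop (home), set differently each time and out of sight: 16 to 46 mm from the lever's start, felt as a pull rising well above the sliding friction; the held rod gives about 1 mm per 3 N.
- lever_face (a point): middle of the TOP edge of the paddle's far face (away from guard and robot), 110 mm above the table; moves with the lever. The paddle is an upright steel plate 50 mm wide (y), 8 mm thick (x), 40 mm tall, on a 10 mm stem; nothing stands above it or behind its far face. The lever slides along the unit's x with about 2.5 N of friction, stays where left, and when home is still 45 mm or more from the sheet.
- spare: the neighbouring slide unit: a block of the same size on the same base plate, with the ball-knob lever; origin under its centre, 4 mm above the table
- spare_lever (a joint): the neighbouring lever, which must stay where it is: same kind of slide (46 mm), in m
- spare_knob (a point): centre of the neighbouring lever's knob: a ball 28 mm across on a thin stem, about 96 mm above the table; its unit stands about 130 mm beside the damper's
- rod_grip (a point): centre of the bent rod's handle, a wooden bar 100 mm long (x), 24 mm wide (y), 22 mm tall (z). The axes are the rod's: x runs along the rod towards the bent end, z up when the bent end hangs down. The steel rod is 8 mm thick: a 38 mm tail behind the handle, a level shank ahead of it to 170 mm from this point, then bent straight down. Mass about 0.18 kg.
- rod_tip (a point): lower end of the rod's bent leg: 170 mm ahead of and 60 mm below rod_grip (the leg's centre line is at 170 mm, its radius 4 mm)
- rest_seat (a point): where rod_grip lies when the rod hangs properly in its rest, 97 mm above the table; x along the rest in the direction of the bent end, z up. The rest is fixed: two upright V forks, 132 mm apart along x (66 mm either side of this point), opening upward to 56 mm wide and 118 mm high; the rod's tail and shank lie in the Vs, the handle between the forks with about 12 mm spare at each end.
- offcut_a: bystander to leave in place: scalloped flat aluminium offcut, about 144 x 32 x 6 mm, lying on the table; origin under its centre
- offcut_b: bystander to leave in place: scalloped aluminium offcut, about 120 x 32 x 6 mm; origin under its centre
- offcut_c: bystander to leave in place: scalloped aluminium offcut, about 72 x 32 x 6 mm; origin under its centre
- timber: bystander to leave in place: stick of light timber, 180 x 38 x 19 mm; origin under its centre
- tumbler: bystander to leave in place: steel drinking tumbler, 80 mm across, 150 mm tall; origin under its centre
Mind the look-alikes: they are no part of the job. What is shaped like the part that bears rest_seat but turquoise is not meant. Leave any blue look-alike of the damper alone.

How it is judged (in metres and radians):
On the way, in this order (a step that is already met when the one before it is completed fails the run):
1. the rod is lifted clear of its rest (height (world z) of rod_grip above 0.135 m), for 0.1 s.
2. the lever is at its stop (within 1.5 mm) and the rod pulls on it with 6 to 18 N for half a second (value of joint lever above 0.0445 m and contact force between rod and damper between 6 and 18 N), for 0.5 s.
At the end, for the whole second after the job is handed in: The paddle lever stands within 1.5 mm of its home stop, and the rod hangs at rest in its forked rest, bent end forward and down: handle centre within 18 mm of the seat, along the rest within 0.12 rad, rolled or tipped by less than 0.35 rad, released (value of joint lever above 0.0445 m and distance between rod_grip and rest_seat below 0.018 m and angle between the x axis of rod_grip and the x axis of rest_seat, either way round below 0.12 rad and angle between rod_grip's own z axis and vertical below 0.35 rad and x of rod_tip in the frame of rest_seat above 0.1 m and linear speed of rod below 0.03 m/s and contact force between rod and damper below 0.1 N); the robot touches nothing.
It fails at once if the rod presses on the damper's lever or unit with more than 18 N (contact force between rod and damper above 18 N).
It fails at once if the robot itself touches a slide unit (contact force between any of the arm, the fingers and damper above 0.5 N or contact force between any of the arm, the fingers and spare above 0.5 N).
It fails at once if rod or robot leans on the guard with more than 12 N (contact force between any of rod, the arm, the fingers and guard above 12 N).
It fails at once if the neighbouring ball-knob lever is moved more than 4 mm (distance of spare_knob from where it was at the start of the episode above 0.004 m).
It fails at once if a bystander is moved more than 20 mm (distance of any of offcut_a, offcut_b, offcut_c, timber, tumbler from where it was at the start of the episode above 0.02 m).
It also fails if it takes over 61 s, if anything falls off the work surface, if the arm or the gripper's body presses on something with over 40 N, if the wrist force passes 120 N, or if a joint passes its speed limit or range.

## Working session

There is one attempt and no reset: what is moved stays moved. The work goes in short steps, Python scripts to look and compute and a tool call to move; the robot and the scene stay as the last step left them, time stands still between calls to the robot, and variables do not carry over. Pictures are saved under pics/ and viewed, about 8 in all and at most 12, crops included, and the job is handed in when it is done.

Besides the shell and the picture viewer there is one more tool, called after "Call:" as name(argument=value, ...), one argument or row to a line, values as JSON. move_arm: Moves the arm, as the interface text tells. Its arguments: {"type":"object","properties":{"increments":{"type":"array"},"force":{"type":"number"}},"required":["increments"]}

```bash
mkdir -p pics
cat > h.py <<'E'
import numpy as np, cv2, sys
from workcell import monitor, eyes, job
def grab(n):
    f=eyes.grab_frame(n); np.savez('%s.npz'%n,**{k:np.array(v) for k,v in f.items()}); return f
def load(n): return dict(np.load('%s.npz'%n))
def cloud(f):
    z=f['z_map']; h,w=z.shape
    uv=np.stack(np.meshgrid(np.arange(w),np.arange(h)),-1).reshape(-1,1,2).astype(np.float64)
    n=cv2.undistortPoints(uv,f['camera_matrix'],f['dist_coeffs']).reshape(h,w,2)
    P=np.dstack([n*z[...,None],z]).reshape(-1,3)
    R=cv2.Rodrigues(np.asarray(f['rvec'],float))[0]
    W=(P-np.ravel(f['tvec']))@R
    W[z.ravel()==0]=np.nan
    return W.reshape(h,w,3)
def ray(f,u,v,zw):
    n=cv2.undistortPoints(np.array([[[u,v]]],float),f['camera_matrix'],f['dist_coeffs']).ravel()
    R=cv2.Rodrigues(np.asarray(f['rvec'],float))[0]; c=-R.T@np.ravel(f['tvec']); d=R.T@np.array([*n,1])
    return c+d*(zw-c[2])/d[2]
def save(f,name,crop=None,s=1):
    im=f['color'][...,::-1]
    if crop: im=im[crop[1]:crop[3],crop[0]:crop[2]]
    cv2.imwrite('pics/'+name,cv2.resize(im,None,fx=s,fy=s,interpolation=cv2.INTER_CUBIC))
E
python3 - <<'E'
from h import *
for n in ('scene','side'):
    f=grab(n); save(f,n+'1.png',s=1.25)
    R=cv2.Rodrigues(np.asarray(f['rvec'],float))[0]; print(n,-R.T@np.ravel(f['tvec']))
print(monitor.state())
E
```

```text
scene [1429.27477084  651.75447118 1225.46041538]
side [  -2.04992483 -727.1159671   659.34229992]
{'time_s': 0.1, 'qpos': array([ 7.39112299e+01,  1.83503900e+01,  8.97006691e+01, -1.03356125e-03,
        7.20444412e+01, -1.14538778e+00]), 'qvel': array([-0.07028629, -0.15306457, -0.16667919, -0.01498637, -0.01300501,
       -0.01429368]), 'effort': array([ 4.36751507e-04, -4.13331199e+01, -2.32507896e+01,  7.28739705e-02,
        4.20718349e-02, -5.32403374e-05]), 'ee_pos': array([148.14350375, 555.10956451, 213.17169049]), 'ee_rot': array([-1.79904499e+02, -9.26504560e-04,  1.65056936e+02]), 'force': array([ 0.48223487, -0.31274347,  0.19683574]), 'torque': array([-0.06715714,  0.00484074, -0.0121136 ]), 'gripper_width': 90.80397931758843}
```

View pics/scene1.png

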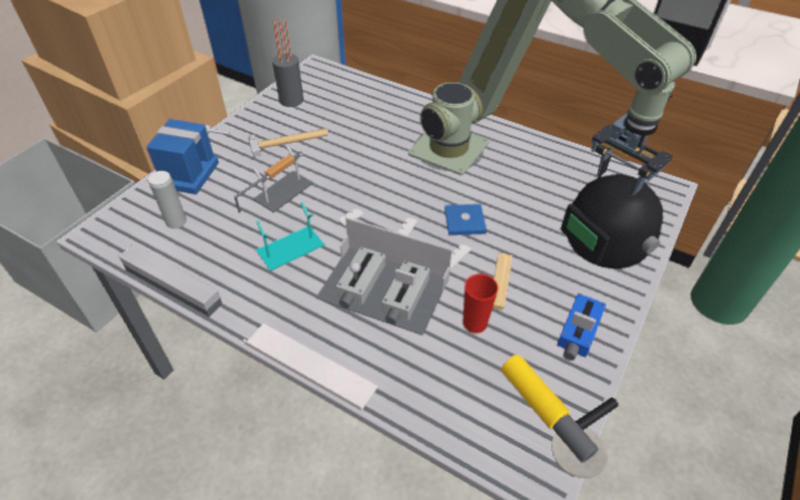

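View pics/side1.png

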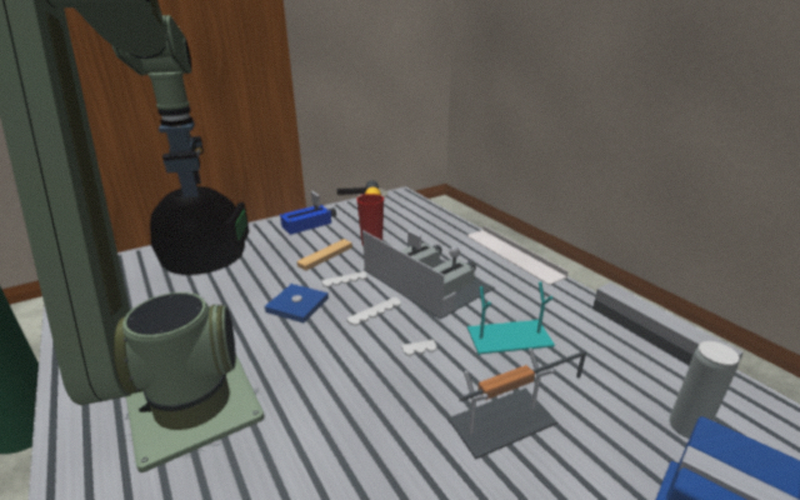

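The scene view shows the rod with its orange handle in the grey rest at about (280,165), the guard at (395,245), the paddle on the right-hand block at (408,272) and the ball knob on the left one at (357,265). The side view shows the handle at (507,380), the bent end at (583,365) and the paddle at (415,240). Next I'll measure these with depth.

Run:
```python
from h import *
f=load('scene'); C=cloud(f); g=load('side'); D=cloud(g)
def rect(im,W,col,zr,xy):
    m=(W[...,2]>zr[0])&(W[...,2]<zr[1])&(W[...,0]>xy[0])&(W[...,0]<xy[1])&(W[...,1]>xy[2])&(W[...,1]<xy[3])
    if col is not None:
        c=im['color'].astype(int); m&=col(c[...,0],c[...,1],c[...,2])
    return W[m]
# handle orange
org=lambda r,g,b:(r>g+40)&(r>b+60)
for im,W in((f,C),(g,D)):
    p=rect(im,W,org,(80,125),(0,700,-500,-50))
    if len(p)<5: print('no');continue
    c=p.mean(0); u,s,v=np.linalg.svd((p-c)[:,:2],full_matrices=False); a=(p-c)[:,:2]@v[0]
    print('handle',len(p),c,v[0],np.degrees(np.arctan2(v[0][1],v[0][0])),a.min(),a.max(),p[:,2].max(), 'mid',c[:2]+v[0]*(a.min()+a.max())/2)
for n,im,W,l in(('scene',f,C,[(240,205),(262,195),(395,240),(345,225),(450,245),(408,272),(357,265),(418,266),(398,266),(237,207)]),('side',g,D,[(583,365),(537,365),(415,240),(455,253),(365,235),(440,285),(583,352)])):
    for u,v in l:
        a=int(u/1.25);b=int(v/1.25); print(n,(u,v),np.round(np.nanmedian(W[b-1:b+2,a-1:a+2].reshape(-1,3),0)))
# guard-like points
p=rect(g,D,None,(30,118),(300,900,-150,250)); print(len(p))
save(f,'scene2.png',(260,160,390,270),6); save(g,'side2.png',(280,170,480,360),4)
```

```text
handle 173 [ 454.69886799 -327.77927941  103.23309037] [ 0.99129282 -0.13167593] -7.566448476361596 -50.42380049685063 48.365706223396096 113.29966433133748 mid [ 453.67878096 -327.64377867]
handle 328 [ 446.89993182 -336.47522438  108.88613435] [-0.9910091   0.13379446] 172.3110851198385 -49.28288871371061 46.07924426189525 111.22584930038093 mid [ 448.48735223 -336.68953931]
scene (240, 205) [ 572. -402.    1.]
scene (262, 195) [ 505. -376.    3.]
scene (395, 240) [526. 111.  91.]
scene (345, 225) [546. -34.  89.]
scene (450, 245) [389. 211.   2.]
scene (408, 272) [571. 180.  52.]
scene (357, 265) [662.  80. 108.]
scene (418, 266) [540. 189.  52.]
scene (398, 266) [533. 123.   6.]
scene (237, 207) [ 620. -362.   56.]
side (583, 365) [ 621. -359.   68.]
side (537, 365) [ 521. -336.   99.]
side (415, 240) [615. 183.  94.]
side (455, 253) [654.  60. 101.]
side (365, 235) [499. 248. 113.]
side (440, 285) [541. -28.  92.]
side (583, 352) [ 616. -357.  102.]
2663
```

View pics/scene2.png

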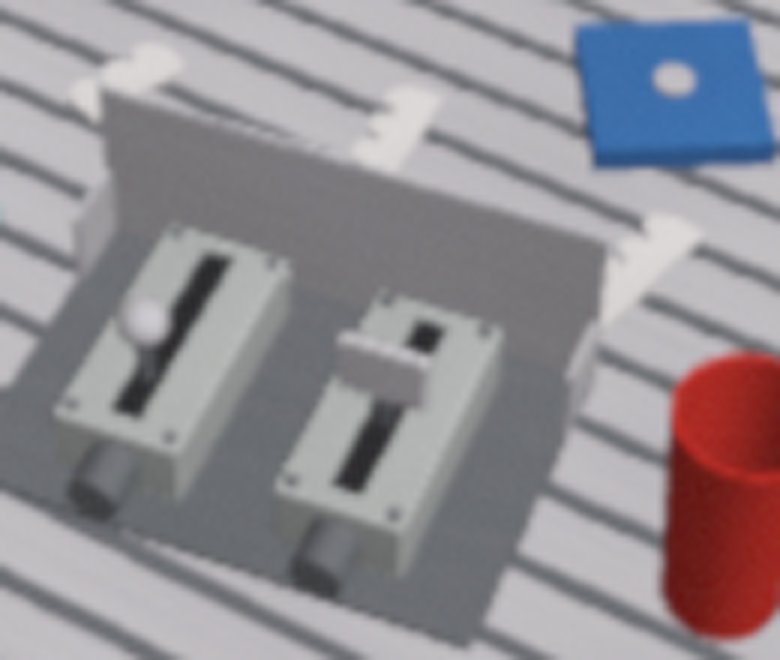

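View pics/side2.png

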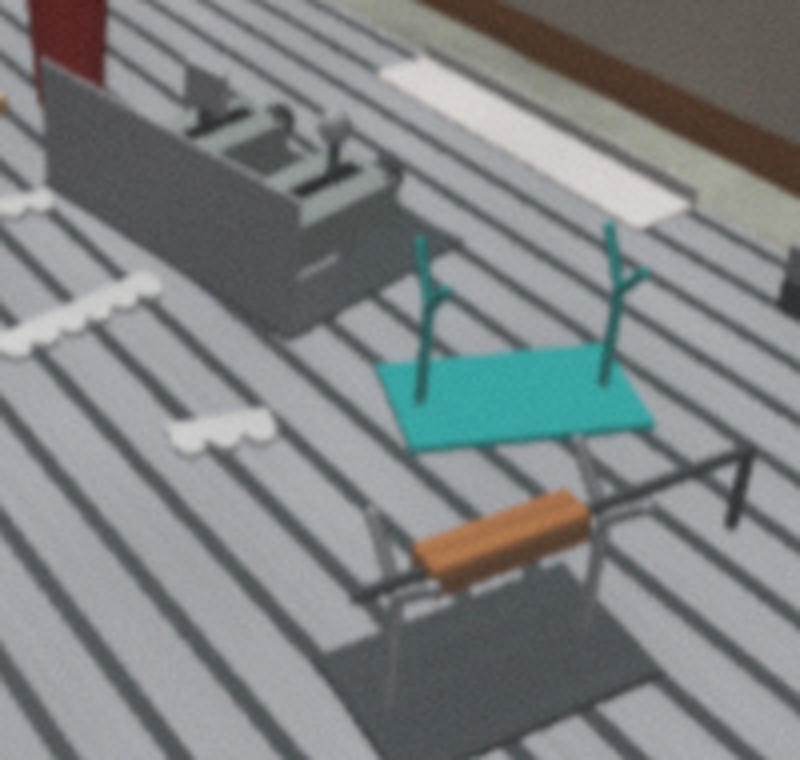

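The scene crop shows the paddle's far-face top edge at about (338,345)–(428,372) and the damper block's top corners at (372,293), (502,328), (403,520) and (277,487). The side crop shows the rod in the grey rest, with its tip at (735,525) and the handle at (500,540).

Run:
```python
from h import *
f=load('scene'); g=load('side')
r=lambda u,v,z:np.round(ray(f,260+u/6-.4,160+v/6-.4,z),1)
s=lambda u,v,z:np.round(ray(g,280+u/4-.4,170+v/4-.4,z),1)
print('paddle',r(338,345,110),r(428,372,110)); print('block',[r(*p,50) for p in((372,293),(502,328),(403,520),(277,487))])
print('spare block',[r(*p,50) for p in((168,225),(292,265),(178,440),(55,408))])
print('guard top',r(103,92,120),r(606,243,120)); print('knob',r(146,320,96))
print('side paddle top',s(186,64,110),s(226,84,110),'guard',s(42,60,120),s(300,205,120))
print('rod bend',s(752,450,97),'tail',s(357,594,97),'tip',s(735,525,37))
print('handle top corners',[s(*p,108) for p in((415,545),(568,490),(590,512),(437,568))])
C=cloud(f); D=cloud(g)
for n,W in(('scene',C),('side',D)):
    m=(W[...,2]>60)&(W[...,2]<112)&(W[...,0]>540)&(W[...,0]<680)&(W[...,1]>135)&(W[...,1]<230); p=W[m]; print(n,len(p),p.mean(0) if len(p) else '',p.min(0),p.max(0))
```

```text
paddle [630.8 174.6 110. ] [622.3 223.3 110. ]
block [array([546. , 145.7,  50. ]), array([530.9, 219.5,  50. ]), array([671. , 238.3,  50. ]), array([686.7, 171.5,  50. ])]
spare block [array([562.1,  21.3,  50. ]), array([551.4,  97. ,  50. ]), array([687.5, 110.4,  50. ]), array([703.4,  42.6,  50. ])]
guard top [549.2 -26.8 120. ] [504.3 263.8 120. ]
knob [658.5  73.4  96. ]
side paddle top [607.3 207.3 110. ] [614.5 158.5 110. ] guard [500.  261.6 120. ] [541.9 -38.  120. ]
rod bend [ 621.  -358.6   97. ] tail [ 365.3 -321.8   97. ] tip [ 624.8 -356.9   37. ]
handle top corners [array([ 404. , -319.8,  108. ]), array([ 499.6, -333.3,  108. ]), array([ 497.1, -351.5,  108. ]), array([ 402.8, -338. ,  108. ])]
scene 148 [622.18687812 195.75096872  93.45280453] [611.35078396 170.09407312  62.02640536] [629.94296772 220.58688928 111.93072903]
side 137 [614.88602513 188.88913688  89.99427164] [606.41378977 166.56848606  60.83574897] [623.70128851 215.15821746 111.76925256]
```

```bash
cat > plan.py <<'E'
import numpy as np
from scipy.spatial.transform import Rotation as Ro
from workcell import monitor
def rows(poses,jaw,start=None):
    "poses: list of (x,y,z,yaw) tool-down targets per row -> increments"
    s=monitor.state(); p=s['ee_pos']; R=Ro.from_euler('xyz',s['ee_rot'],degrees=True)
    out=[]
    for x,y,z,yaw in poses:
        T=Ro.from_euler('xyz',[180,0,yaw],degrees=True)
        d=R.inv().apply(np.array([x,y,z])-p)/10; w=(R.inv()*T).as_rotvec()
        out.append([jaw]+[round(v,2) for v in d]+[round(v,3) for v in w]); p=np.array([x,y,z]);R=T
    return out
def lin(a,b,n): return [tuple(np.add(a,np.subtract(b,a)*k/n)) for k in range(1,n+1)]
E
python3 - <<'E'
from plan import *
s=monitor.state();p=s['ee_pos']
P=lin((p[0],p[1],p[2],165),(p[0],p[1],300,165),2)
import math
N=20
for k in range(1,N+1):
    t=k/N; a=math.radians(75.06+(-36.4-75.06)*t); r=574+(560-574)*t
    P.append((r*math.cos(a),r*math.sin(a),300,165-173.2*t))
for r in rows(P,1): print(r)
E
```

```text
[1, np.float64(0.0), np.float64(-0.01), np.float64(-4.34), np.float64(-0.002), np.float64(-0.0), np.float64(0.001)]
[1, np.float64(0.0), np.float64(0.0), np.float64(-4.34), np.float64(0.0), np.float64(0.0), np.float64(0.0)]
[1, np.float64(-5.57), np.float64(-0.39), np.float64(-0.0), np.float64(0.0), np.float64(-0.0), np.float64(0.151)]
[1, np.float64(-5.57), np.float64(-0.03), np.float64(-0.0), np.float64(-0.0), np.float64(-0.0), np.float64(0.151)]
[1, np.float64(-5.56), np.float64(0.26), np.float64(0.0), np.float64(0.0), np.float64(-0.0), np.float64(0.151)]
[1, np.float64(-5.53), np.float64(0.56), np.float64(0.0), np.float64(0.0), np.float64(-0.0), np.float64(0.151)]
[1, np.float64(-5.48), np.float64(0.86), np.float64(0.0), np.float64(-0.0), np.float64(-0.0), np.float64(0.151)]
[1, np.float64(-5.42), np.float64(1.15), np.float64(0.0), np.float64(-0.0), np.float64(-0.0), np.float64(0.151)]
[1, np.float64(-5.35), np.float64(1.44), np.float64(0.0), np.float64(0.0), np.float64(-0.0), np.float64(0.151)]
[1, np.float64(-5.25), np.float64(1.72), np.float64(0.0), np.float64(0.0), np.float64
[... 671 characters left out ...]
(-0.0), np.float64(0.151)]
[1, np.float64(-4.21), np.float64(3.51), np.float64(0.0), np.float64(-0.0), np.float64(-0.0), np.float64(0.151)]
[1, np.float64(-4.01), np.float64(3.72), np.float64(0.0), np.float64(0.0), np.float64(-0.0), np.float64(0.151)]
[1, np.float64(-3.8), np.float64(3.93), np.float64(0.0), np.float64(-0.0), np.float64(-0.0), np.float64(0.151)]
[1, np.float64(-3.58), np.float64(4.12), np.float64(0.0), np.float64(-0.0), np.float64(-0.0), np.float64(0.151)]
[1, np.float64(-3.35), np.float64(4.31), np.float64(0.0), np.float64(0.0), np.float64(-0.0), np.float64(0.151)]
[1, np.float64(-3.11), np.float64(4.47), np.float64(0.0), np.float64(0.0), np.float64(-0.0), np.float64(0.151)]
```

Call:
move_arm(
  increments=[
    [[1, 0, 0, -4.3, 0, 0, 0], [1, 0, 0, -4.3, 0, 0, 0], [1, -5.57, -0.39, 0, 0, 0, 0.15], [1, -5.57, 0, 0, 0, 0, 0.15], [1, -5.56, 0.26, 0, 0, 0, 0.15], [1, -5.53, 0.56, 0, 0, 0, 0.15], [1, -5.48, 0.86, 0, 0, 0, 0.15], [1, -5.42, 1.15, 0, 0, 0, 0.15], [1, -5.35, 1.44, 0, 0, 0, 0.15], [1, -5.25, 1.72, 0, 0, 0, 0.15], [1, -5.15, 2.0, 0, 0, 0, 0.15], [1, -5.03, 2.27, 0, 0, 0, 0.15]],
  ],
  force=40,
)

```text
time_s: 1.6
ee_pos: [538.8, 175.1, 295.9]
ee_rot: [-179.7, 0.6, 76.7]
force: [-0.3, -0.5, -0.3]
gripper_width: 91.2
```

Call:
move_arm(
  increments=[
    [[1, -4.89, 2.54, 0, 0, 0, 0.15], [1, -4.74, 2.79, 0, 0, 0, 0.15], [1, -4.58, 3.04, 0, 0, 0, 0.15], [1, -4.4, 3.28, 0, 0, 0, 0.15], [1, -4.21, 3.51, 0, 0, 0, 0.15], [1, -4.0, 3.72, 0, 0, 0, 0.15], [1, -3.8, 3.93, 0, 0, 0, 0.15], [1, -3.58, 4.12, 0, 0, 0, 0.15], [1, -3.35, 4.31, 0, 0, 0, 0.15]],
  ],
)

```text
time_s: 2.72
ee_pos: [462.0, -311.8, 295.3]
ee_rot: [179.5, 0.8, -3.3]
force: [1.5, -0.1, -0.5]
gripper_width: 91.3
```

Run:
```python
from h import *
from plan import *
f=grab('wrist'); save(f,'w1.png',s=1.25); W=cloud(f)
c=f['color'].astype(int); m=(c[...,0]>c[...,1]+40)&(c[...,0]>c[...,2]+60)&(W[...,2]>102)&(W[...,2]<120)
p=W[m]; 
if len(p)>20:
    (cx,cy),wh,an=cv2.minAreaRect(p[:,:2].astype(np.float32)); v=np.linalg.svd((p-p.mean(0))[:,:2],full_matrices=False)[2][0]
    print(len(p),p.mean(0),(cx,cy),wh,an,np.degrees(np.arctan2(v[1],v[0])),np.median(p[:,2]))
for r in rows(lin((462,-312,295,-3.3),(452,-333,150,-8),4),1): print([float(v) for v in r])
```

```text
1486 [ 454.60966958 -335.17911717  107.1752559 ] (452.9678039550781, -335.1083984375) (22.329269409179688, 97.92782592773438) 82.52651977539062 172.4584554347089 107.22349092847773
[1.0, 0.22, -0.08, 3.66, 0.015, 0.018, 0.013]
[1.0, -0.21, 0.54, 3.62, 0.0, -0.0, 0.021]
[1.0, -0.2, 0.55, 3.62, 0.0, -0.0, 0.021]
[1.0, -0.19, 0.55, 3.62, -0.0, -0.0, 0.021]
```

View pics/w1.png

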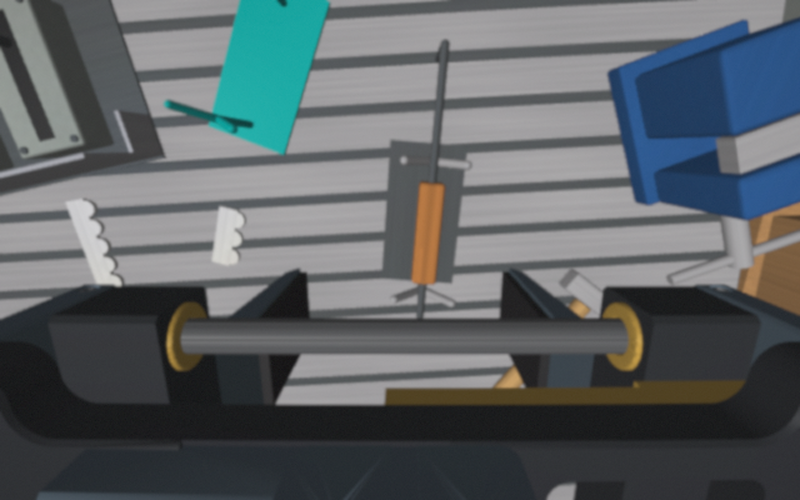

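The wrist view shows the handle at (428,232) between the fork pairs, clear on both sides. It measures (453,-335) with yaw -7.5°. I'll descend and grip it there.

Run:
```python
from plan import *
for r in rows(lin((462,-312,295,-3.3),(453,-335,140,-7.5),4)+lin((453,-335,140,-7.5),(453,-335,79,-7.5),3),1): print([float(v) for v in r])
```

```text
[1.0, 0.25, -0.03, 3.91, 0.015, 0.018, 0.01]
[1.0, -0.18, 0.59, 3.88, 0.0, -0.0, 0.018]
[1.0, -0.17, 0.59, 3.88, 0.0, -0.0, 0.018]
[1.0, -0.16, 0.6, 3.88, -0.0, -0.0, 0.018]
[1.0, 0.0, -0.0, 2.03, 0.0, 0.0, 0.0]
[1.0, 0.0, -0.0, 2.03, 0.0, 0.0, 0.0]
[1.0, 0.0, -0.0, 2.03, 0.0, 0.0, 0.0]
```

Call:
move_arm(
  increments=[
    [[1, 0.25, 0, 3.9, 0.015, 0.018, 0.01], [1, -0.18, 0.6, 3.9, 0, 0, 0.018], [1, -0.17, 0.6, 3.9, 0, 0, 0.018], [1, -0.16, 0.6, 3.9, 0, 0, 0.018], [1, 0, 0, 0, 0, 0, 0]],
  ],
)

```text
time_s: 3.4
ee_pos: [451.2, -337.4, 134.5]
ee_rot: [-179.9, -0.0, -7.7]
force: [-0.6, -1.2, 0.7]
gripper_width: 91.3
```

Run:
```python
from plan import *
for r in rows(lin((453,-335,140,-7.5),(453,-335,78,-7.5),3)+[(453,-335,78,-7.5)],1): print([float(v) for v in r])
s=monitor.state();print(s['ee_pos'],s['ee_rot'],s['force'])
```

```text
[1.0, 0.14, -0.26, 1.52, -0.002, -0.0, -0.004]
[1.0, 0.0, -0.0, 2.07, 0.0, 0.0, 0.0]
[1.0, 0.0, -0.0, 2.07, 0.0, 0.0, 0.0]
[1.0, 0.0, 0.0, 0.0, 0.0, 0.0, 0.0]
[ 451.21282177 -337.40387726  134.481635  ] [-1.79897583e+02 -4.77366115e-03 -7.72544874e+00] [-0.58350413 -1.1931747   0.65888591]
```

Call:
move_arm(
  increments=[
    [[1, 0.14, -0.26, 1.5, 0, 0, 0], [1, 0, 0, 2.0, 0, 0, 0], [1, 0, 0, 2.0, 0, 0, 0], [1, 0, 0, 0, 0, 0, 0]],
  ],
)

```text
time_s: 3.9
ee_pos: [457.2, -335.4, 82.2]
ee_rot: [179.9, -0.5, -7.6]
force: [-0.2, -1.1, 0.1]
gripper_width: 90.9
```

Call:
move_arm(
  increments=[
    [[0, 0, 0, 0, 0, 0, 0], [0, 0, 0, 0, 0, 0, 0], [0, 0, 0, 0, 0, 0, 0], [0, 0, 0, 0, 0, 0, 0], [0, 0, 0, 0, 0, 0, 0], [0, 0, 0, 0, 0, 0, 0]],
  ],
  force=45,
)

```text
time_s: 4.65
ee_pos: [459.4, -336.6, 86.1]
ee_rot: [179.7, -0.9, -7.5]
force: [-0.2, -0.1, 0.3]
gripper_width: 33.6
```

Call:
move_arm(
  increments=[
    [[0.3, -0.5, 0, 0.7, 0, 0.01, 0], [0.3, 0, 0, 0, 0, 0, 0]],
  ],
)

```text
time_s: 4.9
ee_pos: [453.8, -335.7, 78.2]
ee_rot: [179.7, -1.4, -7.5]
force: [0.5, 0.1, -0.4]
gripper_width: 27.7
```

Call:
move_arm(
  increments=[
    [[0, 0, 0, 0, 0, 0, 0], [0, 0, 0, 0, 0, 0, 0], [0, 0, 0, 0, 0, 0, 0], [0, 0, 0, 0, 0, 0, 0]],
  ],
)

```text
time_s: 5.4
ee_pos: [454.1, -336.0, 78.4]
ee_rot: [179.7, -1.5, -7.5]
force: [-0.3, 0.7, 0.3]
gripper_width: 23.7
```

Call:
move_arm(
  increments=[
    [[0, 0, 0, -2, 0, 0, 0], [0, 0, 0, -2.5, 0, 0, 0], [0, 0, 0, -3, 0, 0, 0], [0, 0, 0, -3, 0, 0, 0], [0, 0, 0, -2, 0, 0, 0], [0, 0, 0, 0, 0, 0, 0]],
  ],
)

```text
time_s: 6.15
ee_pos: [449.0, -333.2, 203.3]
ee_rot: [179.9, -1.0, -7.5]
force: [-0.1, 0.5, -1.4]
gripper_width: 23.5
```

Run:
```python
from plan import *
from h import *
s=monitor.state();print(s['ee_pos'],s['ee_rot'],s['force'],s['gripper_width'])
f=grab('side'); save(f,'side3.png',(230,140,510,350),2.8)
```

```text
[ 449.04264815 -333.21557795  203.32110787] [179.92000314  -0.99573743  -7.50544855] [-0.06374614  0.50463029 -1.4443517 ] 23.500372048736878
```

View pics/side3.png

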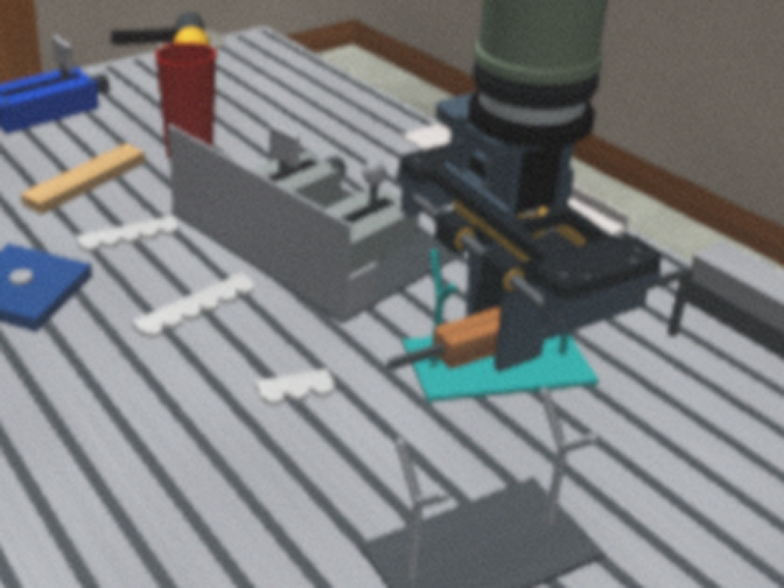

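The rod is lifted and held level, with its tip at (675,332) in the crop, and the rest is empty. Next I'll carry it over the guard.

```bash
sed -i "s/\[180,0,yaw\]/[180,-1.5,yaw]/; s/out.append.*/out.append([jaw]+[round(float(v),2) for v in d]+[round(float(v),3) for v in w]); p=np.array([x,y,z]);R=T/" plan.py
python3 - <<'E'
from plan import *
from h import *
f=load('side'); print('tip ray',ray(f,230+675/2.8-.3,140+332/2.8-.3,162))
for r in rows(lin((449,-333,203,-7.5),(479.5,173,205,8.4),11),0): print(r)
E
```

```text
tip ray [ 619.0106198  -354.05586765  162.        ]
[0, -0.26, -4.58, -0.11, 0.001, 0.011, -0.025]
[0, -0.21, -4.6, -0.02, 0.001, 0.0, -0.025]
[0, -0.09, -4.61, -0.02, 0.001, 0.0, -0.025]
[0, 0.02, -4.61, -0.02, 0.001, 0.0, -0.025]
[0, 0.14, -4.61, -0.01, 0.001, 0.0, -0.025]
[0, 0.26, -4.6, -0.01, 0.001, 0.0, -0.025]
[0, 0.37, -4.59, -0.01, 0.001, 0.0, -0.025]
[0, 0.49, -4.58, -0.01, 0.001, 0.0, -0.025]
[0, 0.6, -4.57, -0.0, 0.001, 0.0, -0.025]
[0, 0.72, -4.55, 0.0, 0.001, -0.0, -0.025]
[0, 0.83, -4.53, 0.0, 0.001, 0.0, -0.025]
```

Tip model and picture agree to 2 mm.

Call:
move_arm(
  increments=[
    [[0, -0.26, -3, -0.1, 0, 0.01, -0.02], [0, -0.2, -4.6, 0, 0, 0, -0.025], [0, -0.1, -4.6, 0, 0, 0, -0.025], [0, 0, -4.6, 0, 0, 0, -0.025], [0, 0.15, -4.6, 0, 0, 0, -0.025], [0, 0.26, -4.6, 0, 0, 0, -0.025], [0, 0.37, -4.6, 0, 0, 0, -0.025], [0, 0.5, -4.6, 0, 0, 0, -0.025], [0, 0.6, -4.6, 0, 0, 0, -0.025], [0, 0.7, -4.5, 0, 0, 0, -0.025], [0, 0.8, -3.5, 0, 0, 0, -0.025], [0, 0, -1.5, 0, 0, 0, 0]],
  ],
)

```text
time_s: 7.7
ee_pos: [468.3, 176.8, 184.2]
ee_rot: [-179.9, 0.4, 8.3]
force: [1.4, -1.0, -1.9]
gripper_width: 23.2
```

Run:
```python
from plan import *
from h import *
f=grab('scene'); save(f,'scene4.png',(270,130,400,270),4.2)
s=monitor.state();print(s['ee_pos'],s['ee_rot'],s['force'],s['gripper_width'])
R=Ro.from_euler('xyz',s['ee_rot'],degrees=True)
R0=Ro.from_euler('xyz',[180,-1.5,0],degrees=True).inv()
g=s['ee_pos']+R.apply([0,0,-19]); print('grip',g,'tip',g+(R*R0).apply([170,0,-60]))
for r in rows([(479.5,173,205,8.4)],0): print(r)
```

```text
[467.75086977 177.67426486 184.1168413 ] [-179.85115483    0.45951996    8.26836657] [-0.157539    2.02598945 -1.68314238] 23.952654565950187
grip [467.90876456 177.64733286 203.11616613] tip [633.98894773 201.95130873 137.33859003]
[0, 1.08, 0.63, -2.1, -0.003, 0.034, -0.002]
```

View pics/scene4.png

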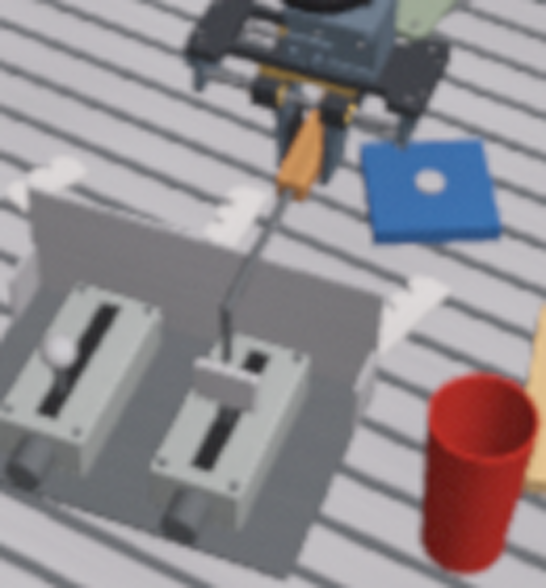

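The tip hangs above the paddle at (227,360) in the crop, and the paddle's top edge runs from (195,362) to (258,380). I'll compare the two through the same camera.

Run:
```python
from plan import *
from h import *
f=load('scene'); q=lambda u,v,z:ray(f,270+u/4.2-.4,130+v/4.2-.4,z)
print('tip',q(227,360,137),'face',q(195,367,110),q(257,385,110))
for r in rows(lin((467.8,177.7,184,8.3),(483,171,184,8.4),3),0): print(r)
```

```text
tip [631.92685161 202.53770693 137.        ] face [630.21024271 174.62357066 110.        ] [621.34774946 222.29720312 110.        ]
[0, 0.47, 0.29, 0.01, -0.003, 0.034, -0.001]
[0, 0.47, 0.29, 0.01, 0.0, 0.0, -0.001]
[0, 0.47, 0.29, 0.01, 0.0, 0.0, -0.001]
```

Call:
move_arm(
  increments=[
    [[0, 0.6, 0.1, -0.5, 0, 0.02, 0], [0, 0.6, 0.2, -0.3, 0, 0.014, 0], [0, 0.4, 0.2, 0, 0, 0, 0], [0, 0, 0, 0, 0, 0, 0]],
  ],
)

```text
time_s: 8.25
ee_pos: [484.9, 171.2, 192.1]
ee_rot: [-180.0, -1.5, 8.1]
force: [-0.6, -0.9, -2.0]
gripper_width: 24.0
```

```bash
cat > st.py <<'E'
from plan import *
s=monitor.state();print(s['time_s'],s['ee_pos'],s['ee_rot'],s['force'],s['gripper_width'])
R=Ro.from_euler('xyz',s['ee_rot'],degrees=True)
R0=Ro.from_euler('xyz',[180,-1.5,0],degrees=True).inv()
g=s['ee_pos']+R.apply([0,0,-19]); t=g+(R*R0).apply([170,0,-60])
a=np.radians(8.4);e=np.array([np.cos(a),np.sin(a)]);n=np.array([-e[1],e[0]])
d=t[:2]-[625.5,198.5]; print('grip',g,'tip',t,'rel face along',d@e,'side',d@n,'pull',s['force'][:2]@e)
E
python3 - <<'E'
import st; from plan import *
for r in rows(lin(st.s['ee_pos'].tolist()+[8.4],(483,177,122,8.4),5),0): print(r)
E
```

```text
8.25 [484.89629518 171.19913923 192.07367857] [-179.9803833    -1.51875881    8.06754731] [-0.58500261 -0.87842548 -1.9817667 ] 24.01392325838944
grip [484.39861141 171.12202575 211.06700278] tip [652.73251833 195.00449927 151.12266829] rel face along 26.429743607297194 side -7.436210916591969 pull -0.7070499545741395
[0, -0.06, -0.12, 1.4, -0.0, -0.0, -0.006]
[0, -0.06, -0.12, 1.4, 0.0, 0.0, 0.0]
[0, -0.06, -0.12, 1.4, 0.0, 0.0, 0.0]
[0, -0.06, -0.12, 1.4, 0.0, 0.0, 0.0]
[0, -0.06, -0.12, 1.4, 0.0, 0.0, 0.0]
```

Call:
move_arm(
  increments=[
    [[0, 0, -0.12, 1.4, 0, 0, -0.005], [0, 0, -0.12, 1.4, 0, 0, 0], [0, 0, -0.12, 1.4, 0, 0, 0], [0, 0, -0.12, 1.2, 0, 0, 0], [0, 0, -0.12, 0.8, 0, 0, 0], [0, 0, 0, 0, 0, 0, 0]],
  ],
)

```text
time_s: 9.0
ee_pos: [484.4, 177.1, 124.1]
ee_rot: [180.0, -1.3, 8.3]
force: [0.5, -0.6, -1.9]
gripper_width: 23.7
```

```bash
python3 st.py; python3 -c "
from h import *
f=grab('scene'); save(f,'scene5.png',(290,165,390,255),6)"
```

```text
9.0 [484.42234375 177.06059471 124.12356253] [179.97594216  -1.29851936   8.33752585] [ 0.47792816 -0.63352303 -1.89435701] 23.749381952183057
grip [483.99516916 177.00605402 143.11868157] tip [651.99256747 201.59926402  82.52125437] rel face along 26.661113900020762 side -0.8040983464673703 pull 0.3802541418396794
```

View pics/scene5.png

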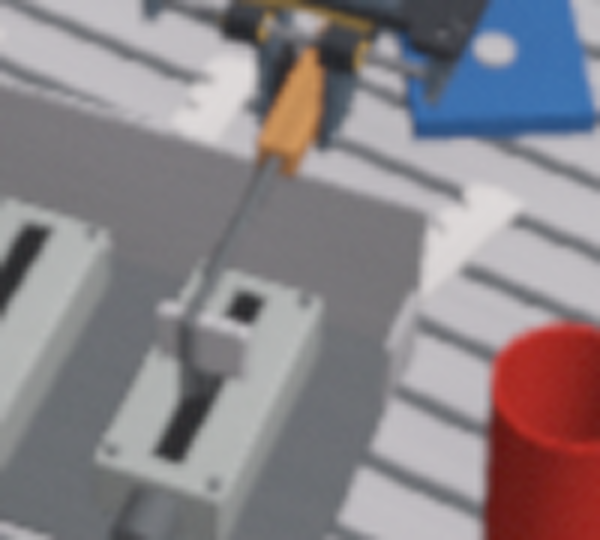

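The leg at (190,360) stands behind the paddle and clear of it, and the shank passes over the paddle and the guard. I'll pull back slowly.

Call:
move_arm(
  increments=[
    [[0, -0.4, 0, 0, 0, 0, 0], [0, -0.4, 0, 0, 0, 0, 0], [0, -0.4, 0, 0, 0, 0, 0], [0, -0.3, 0, 0, 0, 0, 0], [0, -0.3, 0, 0, 0, 0, 0], [0, -0.3, 0, 0, 0, 0, 0]],
  ],
)

```text
time_s: 9.8
ee_pos: [463.5, 174.1, 125.7]
ee_rot: [-180.0, -1.6, 8.3]
force: [-0.0, -0.9, -1.6]
gripper_width: 23.7
```

```bash
python3 st.py
```

```text
9.8 [463.47741199 174.12797118 125.73573827] [-179.97388231   -1.55667717    8.32597855] [-0.02215528 -0.89626807 -1.58959238] 23.662127001452053
grip [462.9679561  174.04466047 144.72872418] tip [631.23058729 198.69912707  84.89692476] rel face along 5.698200545982946 side -0.6401506449462299 pull -0.15284715844163904
```

Call:
move_arm(
  increments=[
    [[0, -0.3, 0, 0.1, 0, 0, 0], [0, -0.3, 0, 0.05, 0, 0, 0], [0, -0.3, 0, 0, 0, 0, 0], [0, -0.3, 0, 0, 0, 0, 0]],
  ],
)

```text
time_s: 10.3
ee_pos: [453.0, 172.7, 124.2]
ee_rot: [-180.0, -1.8, 8.3]
force: [3.3, 0.5, -3.3]
gripper_width: 24.1
```

```bash
python3 st.py
```

```text
10.3 [453.03996698 172.67383047 124.16391815] [-179.95691765   -1.8272576     8.32072551] [ 3.25270211  0.47091987 -3.31488242] 24.110951209630247
grip [452.44257313 172.57202079 143.15425136] tip [620.98240802 197.27055189  84.12623583] rel face along -4.6487302642396555 side -0.5563154769995652 pull 3.286601607449115
```

Call:
move_arm(
  increments=[
    [[0, -0.2, 0, 0, 0, 0, 0], [0, -0.2, 0, 0, 0, 0, 0], [0, -0.2, 0, 0, 0, 0, 0], [0, -0.15, 0, 0, 0, 0, 0]],
  ],
)

```text
time_s: 10.8
ee_pos: [445.4, 171.6, 124.0]
ee_rot: [-180.0, -1.9, 8.3]
force: [2.4, 0.4, -2.3]
gripper_width: 23.7
```

Call:
move_arm(
  increments=[
    [[0, -0.15, 0, 0, 0, 0, 0], [0, -0.15, 0, 0, 0, 0, 0], [0, -0.15, 0, 0, 0, 0, 0]],
  ],
)

```text
time_s: 11.18
ee_pos: [440.8, 170.9, 123.9]
ee_rot: [-180.0, -1.9, 8.3]
force: [4.9, -0.1, -4.0]
gripper_width: 23.4
```

Call:
move_arm(
  increments=[
    [[0, -0.12, 0, 0, 0, 0, 0], [0, -0.12, 0, 0, 0, 0, 0]],
  ],
)

```text
time_s: 11.42
ee_pos: [440.5, 171.0, 124.0]
ee_rot: [-179.9, -2.2, 8.3]
force: [6.4, 0.7, -4.7]
gripper_width: 23.4
```

Call:
move_arm(
  increments=[
    [[0, -0.12, 0, 0, 0, 0, 0], [0, -0.12, 0, 0, 0, 0, 0]],
  ],
)

```text
time_s: 11.68
ee_pos: [440.4, 171.1, 124.0]
ee_rot: [-179.9, -2.4, 8.3]
force: [5.9, 1.2, -4.1]
gripper_width: 23.9
```

```bash
python3 st.py
```

```text
11.675 [440.39507021 171.0597364  124.02058027] [-179.91706788   -2.44479998    8.32631797] [ 5.92758454  1.18069215 -4.12366691] 23.928348908241556
grip [439.59711612 170.91515884 143.00326624] tip [608.74775295 195.76517502  85.8146419 ] rel face along -16.972046032499186 side -0.2582677043403264 pull 6.036474474124148
```

Call:
move_arm(
  increments=[
    [[0, -0.18, 0, 0, 0, 0, 0], [0, -0.2, 0, 0, 0, 0, 0]],
  ],
)

```text
time_s: 11.92
ee_pos: [439.9, 171.2, 124.2]
ee_rot: [-179.9, -2.9, 8.3]
force: [6.4, 0.5, -4.7]
gripper_width: 23.9
```

Call:
move_arm(
  increments=[
    [[0, -0.2, 0, 0, 0, -0.006, 0], [0, -0.2, 0, 0, 0, -0.006, 0]],
  ],
)

```text
time_s: 12.18
ee_pos: [440.0, 171.4, 124.9]
ee_rot: [-179.9, -2.7, 8.3]
force: [7.4, -0.1, -6.0]
gripper_width: 23.6
```

Call:
move_arm(
  increments=[
    [[0, -0.27, 0, 0.03, 0, -0.006, 0], [0, -0.27, 0, 0.03, 0, -0.006, 0], [0, -0.27, 0, 0.03, 0, -0.006, 0]],
  ],
)

```text
time_s: 12.55
ee_pos: [439.8, 171.5, 125.1]
ee_rot: [-179.8, -2.6, 8.3]
force: [8.6, 0.4, -7.0]
gripper_width: 23.9
```

Call:
move_arm(
  increments=[
    [[0, -0.27, 0, 0.04, 0, -0.006, 0], [0, -0.27, 0, 0.04, 0, -0.006, 0], [0, -0.27, 0, 0.04, 0, -0.006, 0], [0, -0.27, 0, 0.04, 0, -0.006, 0]],
  ],
)

```text
time_s: 13.05
ee_pos: [439.9, 171.5, 125.1]
ee_rot: [-179.8, -2.6, 8.3]
force: [9.2, 0.2, -4.9]
gripper_width: 23.9
```

Force is steady at about 10 N, so I'll hold it for over a second.

Call:
move_arm(
  increments=[
    [[0, -0.28, 0, 0.04, 0, -0.006, 0], [0, -0.28, 0, 0.04, 0, -0.006, 0], [0, -0.28, 0, 0.04, 0, -0.006, 0], [0, -0.28, 0, 0.04, 0, -0.006, 0], [0, -0.28, 0, 0.04, 0, -0.006, 0], [0, -0.28, 0, 0.04, 0, -0.006, 0]],
  ],
)

```text
time_s: 13.8
ee_pos: [439.8, 171.7, 125.2]
ee_rot: [-179.7, -2.5, 8.2]
force: [8.1, 0.3, -5.9]
gripper_width: 23.8
```

```bash
python3 st.py; python3 -c "
from h import *
f=grab('scene'); save(f,'scene6.png',(290,165,390,255),6)"
```

```text
13.8 [439.8144926  171.6697254  125.21857718] [-179.67198433   -2.53918657    8.21529355] [ 8.07041067  0.33063742 -5.87794062] 23.750334530613166
grip [438.99693663 171.4417897  144.19961108] tip [608.24899827 196.25017988  87.29369394] rel face along -17.394599260216253 side 0.2943937836385944 pull 8.032134506253275
```

View pics/scene6.png

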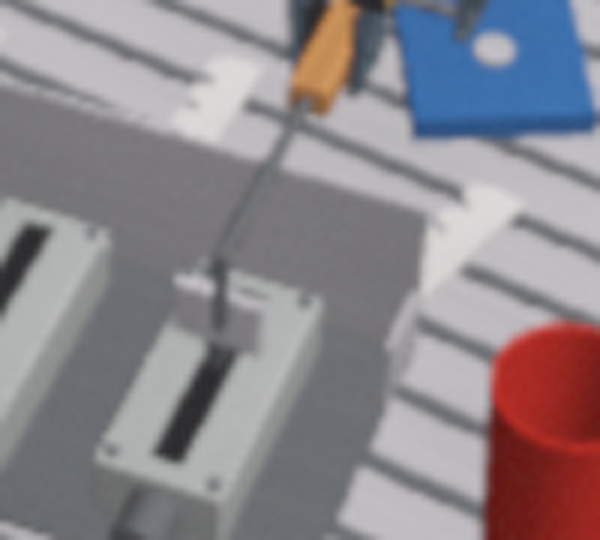

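The paddle, at (218,310), has moved about 21 mm towards the guard with the leg in contact, and it hasn't moved further at 8–9 N. I'll add a slightly firmer pull for certainty.

Call:
move_arm(
  increments=[
    [[0, -0.34, 0, 0.05, 0, -0.008, 0], [0, -0.34, 0, 0.05, 0, -0.008, 0], [0, -0.34, 0, 0.05, 0, -0.008, 0], [0, -0.34, 0, 0.05, 0, -0.008, 0], [0, -0.34, 0, 0.05, 0, -0.008, 0], [0, -0.34, 0, 0.05, 0, -0.008, 0]],
  ],
)

```text
time_s: 14.6
ee_pos: [439.8, 171.9, 125.7]
ee_rot: [-179.6, -2.3, 8.2]
force: [10.1, 0.6, -6.2]
gripper_width: 24.2
```

Call:
move_arm(
  increments=[
    [[0, -0.33, 0, 0.05, 0, -0.007, 0], [0, -0.33, 0, 0.05, 0, -0.007, 0], [0, -0.33, 0, 0.05, 0, -0.007, 0], [0, -0.33, 0, 0.05, 0, -0.007, 0], [0, -0.33, 0, 0.05, 0, -0.007, 0]],
  ],
)

```text
time_s: 15.22
ee_pos: [439.8, 171.9, 125.8]
ee_rot: [-179.5, -2.3, 8.1]
force: [10.3, 1.1, -6.7]
gripper_width: 23.9
```

Call:
move_arm(
  increments=[
    [[0, -0.1, 0, 0, 0, 0, 0], [0, 0.2, 0, 0, 0, 0, 0], [0, 0.3, 0, 0, 0, 0, 0], [0, 0.3, 0, 0, 0, 0, 0], [0, 0.3, 0, 0, 0, 0, 0], [0, 0.3, 0, 0, 0, 0, 0], [0, 0.3, 0, 0, 0, 0, 0], [0, 0, 0, 0, 0, 0, 0]],
  ],
)

```text
time_s: 16.23
ee_pos: [455.1, 173.9, 125.9]
ee_rot: [-179.5, -2.1, 8.1]
force: [-0.3, -0.6, -1.8]
gripper_width: 24.0
```

```bash
python3 st.py
```

```text
16.225 [455.14098066 173.92645467 125.88954757] [-179.51454345   -2.07091076    8.09252758] [-0.27162691 -0.57394385 -1.75424395] 23.96671092649303
grip [454.48391333 173.67042683 144.87645654] tip [623.29766626 198.22510336  86.57564453] rel face along -2.218865567434191 side 0.04977594564678911 pull -0.35255644749487397
```

Call:
move_arm(
  increments=[
    [[0, 0.1, 0, -1, 0, 0, 0], [0, 0.05, 0, -1.5, 0, 0, 0], [0, 0, 0, -2, 0, 0, 0], [0, 0, 0, -2, 0, 0, 0], [0, 0, 0, -1.2, 0, 0, 0], [0, 0, 0, 0, 0, 0, 0]],
  ],
)

```text
time_s: 16.98
ee_pos: [453.9, 173.1, 207.9]
ee_rot: [-179.5, -2.2, 8.1]
force: [0.6, -1.0, -2.3]
gripper_width: 23.9
```

```bash
python3 st.py
python3 - <<'E'
from plan import *; from h import *
f=grab('scene'); save(f,'scene7.png',(270,120,390,255),4.4)
s=monitor.state()
for r in rows(lin(s['ee_pos'].tolist()+[8.1],(454,-336,205,-7.5),12),0): print(r)
E
```

```text
16.975 [453.8928927  173.08821831 207.9071109 ] [-179.49292231   -2.15619288    8.09318097] [ 0.63283769 -1.01743093 -2.32977574] 23.870769919397528
grip [453.20886105 172.82110655 226.89291486] tip [622.10463004 197.41396744 168.84629211] rel face along -3.5175964904938635 side -0.5783760326626846 pull 0.47741942502795737
[0, -0.59, 4.2, -0.04, -0.009, -0.01, 0.023]
[0, -0.5, 4.21, 0.01, -0.001, 0.0, 0.023]
[0, -0.4, 4.22, 0.01, -0.001, -0.0, 0.023]
[0, -0.31, 4.23, 0.01, -0.001, -0.0, 0.023]
[0, -0.21, 4.24, 0.01, -0.001, -0.0, 0.023]
[0, -0.11, 4.24, 0.02, -0.001, -0.0, 0.023]
[0, -0.02, 4.24, 0.02, -0.001, 0.0, 0.023]
[0, 0.08, 4.24, 0.02, -0.001, -0.0, 0.023]
[0, 0.17, 4.24, 0.02, -0.001, -0.0, 0.023]
[0, 0.27, 4.23, 0.03, -0.001, -0.0, 0.023]
[0, 0.37, 4.23, 0.03, -0.001, -0.0, 0.023]
[0, 0.46, 4.22, 0.03, -0.001, -0.0, 0.023]
```

View pics/scene7.png

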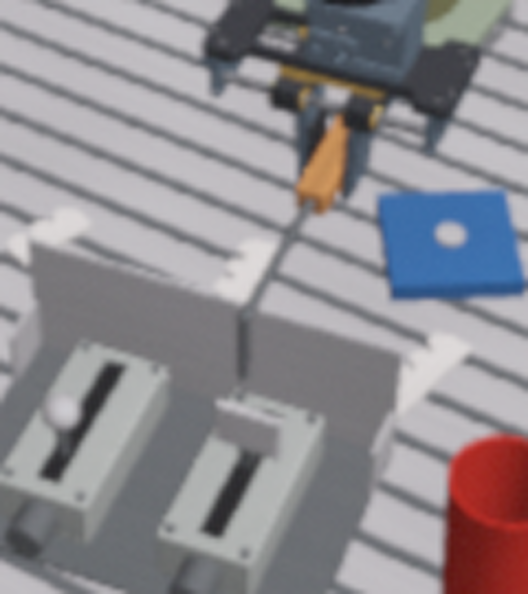

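The lever stays home with its paddle at (250,425), and the rod is clear above it with its tip at (241,378). I'll carry it back.

Call:
move_arm(
  increments=[
    [[0, -0.5, 3, -0.2, 0, -0.008, 0.02], [0, -0.5, 4.2, -0.2, 0, 0, 0.023], [0, -0.4, 4.2, -0.2, 0, 0.002, 0.023], [0, -0.3, 4.2, -0.15, 0, 0.002, 0.023], [0, -0.2, 4.2, -0.15, 0, 0.002, 0.023], [0, -0.1, 4.2, -0.15, 0, 0.002, 0.023], [0, 0, 4.2, -0.15, 0, 0.002, 0.023], [0, 0.1, 4.2, -0.15, 0, 0.002, 0.023], [0, 0.2, 4.2, -0.1, 0, 0.002, 0.023], [0, 0.3, 4.2, -0.1, 0, 0, 0.023], [0, 0.4, 4.2, -0.1, 0, 0, 0.023], [0, 0.4, 2.5, 0, 0, 0, 0.02]],
  ],
)

```text
time_s: 18.52
ee_pos: [449.7, -316.4, 206.0]
ee_rot: [-178.8, -1.1, -7.7]
force: [0.5, -0.1, -2.1]
gripper_width: 23.8
```

```bash
python3 st.py
python3 - <<'E'
from plan import *; from h import *
f=load('scene'); print('old tip px at z169',ray(f,270+241/4.4-.4,120+378/4.4-.4,168.8))
s=monitor.state()
for r in rows(lin(s['ee_pos'].tolist()+[-7.5],(454.1,-336,130,-7.5),5),0): print(r)
g=grab('side'); save(g,'side8.png',(330,180,530,340),4)
E
```

```text
18.525 [ 449.71623401 -316.36504816  205.95220875] [-178.81267257   -1.10042654   -7.65574731] [ 0.4953701  -0.08710723 -2.06207742] 23.783378242126165
grip [ 449.30222174 -316.70664248  224.94462585] tip [ 617.5457063  -337.97467868  163.77436722] rel face along -86.23880849884421 side -529.557569639299 pull 0.4773310448840825
old tip px at z169 [620.98916968 198.04705095 168.8       ]
[0, 0.11, 0.41, 1.51, -0.021, 0.007, -0.003]
[0, 0.1, 0.38, 1.52, 0.0, 0.0, 0.0]
[0, 0.1, 0.38, 1.52, 0.0, 0.0, 0.0]
[0, 0.1, 0.38, 1.52, 0.0, 0.0, 0.0]
[0, 0.1, 0.38, 1.52, 0.0, 0.0, 0.0]
```

View pics/side8.png

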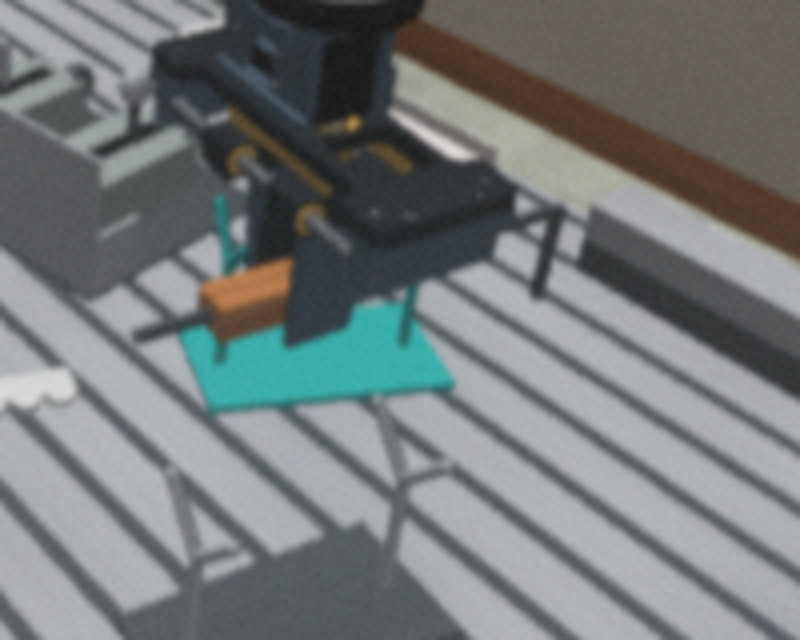

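The rod hangs level above and just beside the rest, with its tip at (540,295) and the fork tops at (172,468) and (380,398). I'll line it up and lower it.

Call:
move_arm(
  increments=[
    [[0, 0.1, 0.4, 1.5, -0.02, 0.007, 0.0], [0, 0.1, 0.4, 1.5, 0, 0, 0], [0, 0.1, 0.4, 1.5, 0, 0, 0], [0, 0.1, 0.4, 1.4, 0, 0, 0], [0, 0.1, 0.3, 1.0, 0, 0, 0], [0, 0, 0, 0, 0, 0, 0]],
  ],
)

```text
time_s: 19.32
ee_pos: [453.0, -338.8, 129.6]
ee_rot: [-179.9, -1.2, -7.8]
force: [-0.1, -0.5, -1.7]
gripper_width: 24.0
```

```bash
python3 st.py
python3 - <<'E'
from plan import *
s=monitor.state()
for r in rows(lin(s['ee_pos'].tolist()+[-7.5],(454.1,-336,79,-7.5),5),0): print(r)
E
```

```text
19.325 [ 453.04950274 -338.79462127  129.64609475] [-179.91239186   -1.2155063    -7.7749552 ] [-0.07373279 -0.50595717 -1.74515649] 24.01046192134739
grip [ 452.64623125 -338.76888102  148.64179715] tip [ 620.79950137 -361.62870687   87.79850576] rel face along -86.47537112828114 side -553.4331695334917 pull -0.1468535646361407
[0, -0.01, -0.06, 1.01, -0.001, 0.005, -0.005]
[0, -0.01, -0.06, 1.01, 0.0, 0.0, 0.0]
[0, -0.01, -0.06, 1.01, 0.0, 0.0, 0.0]
[0, -0.01, -0.06, 1.01, 0.0, 0.0, 0.0]
[0, -0.01, -0.06, 1.01, 0.0, 0.0, 0.0]
```

Call:
move_arm(
  increments=[
    [[0, 0, -0.06, 1.0, 0, 0.005, -0.005], [0, 0, -0.06, 1.0, 0, 0, 0], [0, 0, -0.06, 1.0, 0, 0, 0], [0, 0, -0.06, 1.0, 0, 0, 0], [0, 0, -0.06, 0.7, 0, 0, 0], [0, 0, 0, 0, 0, 0, 0]],
  ],
)

```text
time_s: 20.08
ee_pos: [455.3, -335.6, 80.2]
ee_rot: [-180.0, -1.6, -7.4]
force: [0.1, -1.0, -3.0]
gripper_width: 23.6
```

```bash
python3 st.py
```

```text
20.075 [ 455.27494088 -335.64222141   80.18124092] [-179.95443271   -1.60057305   -7.44365992] [ 0.09111607 -1.01694757 -2.95685117] 23.6040704718085
grip [ 454.7467547  -335.5884518    99.17382179] tip [ 623.42492926 -357.57496089   39.4723407 ] rel face along -83.28592446411007 side -549.8064412419213 pull -0.05842017377768109
```

Call:
move_arm(
  increments=[
    [[0, -0.05, 0, 0.15, 0, 0, 0], [0.35, 0, 0, 0, 0, 0, 0], [0.5, 0, 0, 0, 0, 0, 0], [0.8, 0, 0, 0, 0, 0, 0], [1, 0, 0, 0, 0, 0, 0], [1, 0, 0, 0, 0, 0, 0], [1, 0, 0, 0, 0, 0, 0], [1, 0, 0, 0, 0, 0, 0]],
  ],
)

```text
time_s: 21.08
ee_pos: [456.4, -336.9, 80.9]
ee_rot: [179.9, -1.9, -7.4]
force: [-1.4, 0.1, 0.2]
gripper_width: 88.9
```

Call:
move_arm(
  increments=[
    [[1, 0, 0, -1, 0, 0, 0], [1, 0, 0, -2, 0, 0, 0], [1, 0, 0, -3, 0, 0, 0], [1, 0, 0, -4, 0, 0, 0], [1, 0, 0, -5, 0, 0, 0], [1, 0, 0, -4, 0, 0, 0], [1, 0, 0, -2, 0, 0, 0], [1, 0, 0, 0, 0, 0, 0], [1, 0, 0, 0, 0, 0, 0]],
  ],
)

```text
time_s: 22.2
ee_pos: [448.8, -335.1, 301.6]
ee_rot: [179.8, -2.0, -7.4]
force: [-0.2, 0.8, -0.6]
gripper_width: 91.2
```

Run:
```python
from h import *
s=monitor.state(); print(s['ee_pos'],s['force'])
f=grab('wrist'); W=cloud(f); c=f['color'].astype(int); m=(c[...,0]>c[...,1]+40)&(c[...,0]>c[...,2]+60)&(W[...,2]>90)&(W[...,2]<120)
p=W[m]; v=np.linalg.svd((p-p.mean(0))[:,:2],full_matrices=False)[2][0]
print(len(p),cv2.minAreaRect(p[:,:2].astype(np.float32)),np.degrees(np.arctan2(v[1],v[0])),np.median(p[:,2]))
g=grab('side'); a=cv2.resize(g['color'][200:360,330:530,::-1],None,fx=2.4,fy=2.4)
h=grab('scene'); b=cv2.resize(h['color'][150:250,290:390,::-1],(384,384))
cv2.imwrite('pics/final.png',np.hstack([a[:384,:],b[:a.shape[0]]]))
```

```text
[ 448.79047618 -335.09110694  301.56366104] [-0.22846786  0.76771224 -0.60113353]
1437 ((453.16046142578125, -335.1524658203125), (21.539579391479492, 97.62613677978516), 82.94391632080078) 172.6501648721177 107.38590963767763
```

View pics/final.png

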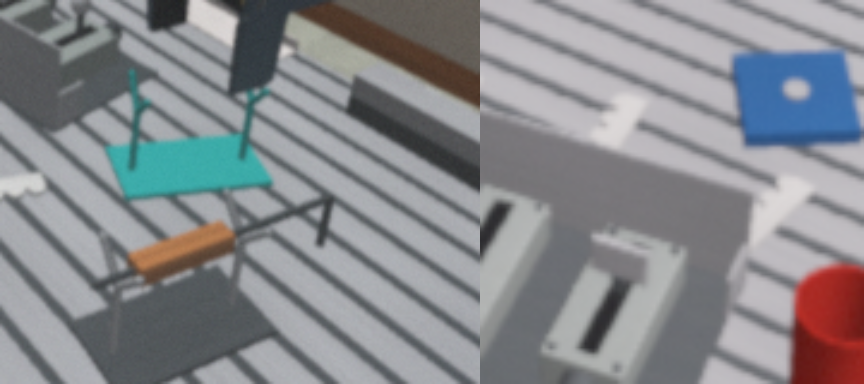

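The rod is back in its rest, with the handle at (183,250) and the bent end down at (322,240). It sits within about 0.5 mm and 0.2° of where it started. The lever is home with its paddle at (620,255). I'll hand in the job.

```bash
python3 -c "
from workcell import job
print(job.job_done())"
```

```text
the job is handed in; nothing more can be done
None
```

The job is done and handed in at about 22 s; it returned no verdict. I lifted the rod out of its rest, carried it over the guard and hooked it behind the paddle. I pulled the lever about 21 mm until it stopped moving, unhooked, and hung the rod back in its rest.

**Pull:** I held about 8–9 N for roughly 1.5 s, then about 10 N for just over a second along the lever. Including the sideways load, the pull was about 11 N. The lever did not move further under that pull. The highest reading was about 12 N, counting the rod's own weight, against the 18 N limit. I only read the force at the end of each short move, so a brief peak in between would not show.

**Last checks:**
- **Rod:** The handle is at (453.2, -335.2), yaw -7.4°, within about 0.5 mm and 0.2° of where it started. The bent end is forward and down.
- **Lever:** The paddle still stands home after unhooking. I judged this from the force rise and the pictures, because the stop itself can't be seen.
- **Other objects:** The ball-knob lever looked unmoved right after unhooking, though the last picture does not show the knob clearly. The guard, tumbler and offcuts that were in view look unmoved; I did not measure them.
- **Gripper:** It is open and about 200 mm above the rod, touching nothing.

No check failed or disagreed.

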